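# Index a regulator turret to its open port and plug it

## Robot

A 7-joint arm with a two-finger parallel gripper is mounted at the origin on a cart in front of the work surface, level with it; the furniture and walls round the work are solid. World frame = base frame: x ahead of the robot, y to its left, z up, the work surface at z = 0. Lengths are in m, angles in rad, forces in N, time in s.
With the tool pointing down it reaches from about 0.375 to 0.925 m from the base axis. Payload 3.1 kg.
Tool frame: the origin (TCP) lies midway between the tips of the shut fingers; the grasp point (between the pads) lies 19 mm behind it (env.tcp_to_grasp is the distance from the TCP to the grasp point, in m); z points along the fingers, y is the line along which they close (so a half turn about z gives the same grasp; the last joint's range is limited). The gripper opens to 85 mm and grips with 20 to 120 N. Pads are 22 mm wide; open, the fingers measure 114 mm over their backs; the gripper's body (76 mm by 85 mm) begins 54 mm behind the grasp point. The pads swing forward as they close: fully open they stand 13 mm farther back than shut.
Start: joints at [-1.37, 0.383, 0.044, 1.598, -0.018, 1.161, -0.05], TCP at [0.191, 0.621, 0.231] pointing down, gripper open.
Joint ranges: [-2.61, 2.61], [-0.41, 2.15], [-1.48, 1.57], [0, 2.5], [-1.57, 4.71], [0.05, 1.97], [-2.85, 2.85]. Speed limits (rad/s): [2.79, 2.79, 3.14, 3.14, 3.14, 3.14, 3.14].

## Interface

Orientations are given as a unit quaternion [w, x, y, z].
In Python, from plant import env gives the robot as it stands. The module is installed in compiled form; this text tells all that it offers.
- The arm moves only by the tool move_arm, never from a script. Its argument "plan" is a list of rows, each a list of 7 numbers: the finger opening in m, from 0 to 0.0854, then the shift along the world's x, y, z in m, then the turn, a rotation vector about the world's x, y, z in units of 5 degrees (1.0 is 5 degrees). A call has 1 to 8 rows; each row is the pose to reach, as a shift and turn from the pose commanded when the call began; what a row does not reach only later rows make up. A row lasts 1/12 s, in which the tool goes at most 41.7 mm and 7.16 degrees, less where a joint would pass 70% of its speed; a pose out of reach is approached as far as the arm can. A call with a gripper value outside its range is refused whole. The fingers move at their own pace and stop on an object; "force" is the grip in N (left out, the last holds). Time passes only in rows, so rows that repeat a pose let the fingers close. It gives the time, the measured TCP pose, the force, the opening and the grip force at its end, in the units of the state.
- env.state(): the state, without advancing time (a new reading comes with each control period).
- env.snapshot(name): name is "side" or "top"; returns a dict with "img" (480x640x3 uint8, red, green, blue), "fx", "fy", "cx", "cy" (pixels), "cam_to_world" (4x4, takes a point from camera to world coordinates). Camera axes: x right, y up, looking along -z (the intrinsics and any distortion apply to the point x, -y, -z); pixel columns grow to the right and rows downward; lengths in m; the calibration is good to about 2 mm. A picture is of the moment at which its call begins. There is no depth.
- env.sign_off(): hands the job in; it is judged then, once.
Trained networks look in a picture, given as the dict that the camera call returned (one of the last four; its "shot" number tells which), for a name from the list of things; names that differ only in an ending like _2 or _b are one class to them, and where a whole thing is asked for, a point or a joint stands for the part that bears it (a point fixed in the world has none). Each returns a list of dicts, best first, with "p" (0 to 1); they miss things now and then, are a little off and sometimes report something else, mostly with a low value. They report only what shows in the picture. A call takes as long as a camera call.
- env.regions_of(target, picture): "region" (480x640 bool, what is visible of it) and "box" ([centre column, centre row, width, height] in pixels, round what is visible of it).
- env.landmark_of(target, picture): "xy" ([column, row] in pixels: a listed point, or the origin of a listed thing).
The state is a dict: "time_s": time; "qpos": joint angles; "joint_velocities": joint speeds; "tau": joint torques, N m; "ee_pos": TCP position; "orientation": TCP orientation; "force": force on the tool from outside, world axes, zero at the start; "ft_torque": the same for the moment, N m; "width": opening from 0.0 (shut) to 1.0 (fully open); "grip_force": force on a finger pad.
Only numpy, scipy, OpenCV 4.12 (cv2) and the standard library are available. Lean on these libraries where they do the work, as an engineer would, in place of code of your own. Each camera call takes 0.05 s, during which the arm holds its last target. There are 200 camera calls.

## Task

Press the thumb lever of the indexing fixture, one full click after another and letting it come right back up each time, until the turret's one open port stands straight up; turn the turret by the lever only, and do not force the lever hard against its end stop. Then take the smaller of the two spare plugs from the rack and press it fully home into that port. Leave the larger plug in its hole and the other things on the bench where they lie.

Things in the scene. Friction and masses are not known exactly. Their poses are not given: they have to be found in the camera images.
- index_fixture: Fixed fixture: dark base plate 130 x 142 x 12 mm, grey pillar 16 mm thick, a turret on its -y side, ratchet wheel and thumb lever on its +y side, all turning about one level axis along the fixture's y, 80 mm above the bench. Origin: on the bench below the axis, mid pillar; -x is the thumb pad's side, facing the robot; z up. A plunger housing at the back reaches 147 mm up at x = +46, y = +15 mm.
- turret: Aluminium regulator turret, 44 mm thick, 58 mm long, with four port bosses 23 mm wide, 90 degrees apart, 45 mm from mid pillar towards the fixture's -y. Three hold plugs with round knurled heads (20 mm wide, 16 mm high, tops 53 mm from the axis); the fourth is open. Origin on the axis, mid pillar; its z points along the open port, y is the turning axis.
- turret_index (a joint): Turn of the turret, rad. 0: open port straight up. It starts 2, 3 or 4 clicks short (near -0.785, -1.178 or -1.571), the open port tipped to the back; each click adds 0.393 (22.5 degrees), the top coming towards the robot. Sawtooth ratchet: a press that stops short of the click falls back to its notch, and no click can be undone.
- open_port (a point): Centre of the open port's mouth, 37 mm from the axis; turns with the turret, z out along the bore. Straight up it is 117 mm above the bench. Bore 13.4 mm wide, 15 mm deep, with an O-ring 7 mm below the mouth: the plug enters freely for a few mm, then has to be pushed past the O-ring with some 5 to 15 N, and friction holds it.
- index_lever: Steel thumb lever with a black ribbed pad, on the pillar's +y side; origin on the axis. At rest it points to the fixture's -x and 18 degrees up. Pressed down it has lost motion (2 to 3 N), then winds the ratchet with force rising to some 6 to 9 N at the pad, clicks (force drops to 2 to 4 N) and about 3 mm later meets a rubber stop of 4 N per mm. Over 20 N is forcing it. It springs back up.
- lever_pad (a point): Middle of the top face of the lever's thumb pad (34 mm long, 26 mm wide), 85 mm from the axis, at fixture y = +30 mm, at rest 113 mm above the bench; moves with the lever. The click comes after 28 to 50 mm of pad travel: this differs from fixture to fixture and cannot be seen, it has to be felt. One press never gives two clicks; let the pad come right up before the next.
- plug_rack: Fixed black block, 56 x 120 x 24 mm, with three holes 19 mm deep in a row along its y. Origin: centre of its underside. The small plug stands in the hole at y = -36 mm, the middle hole (y = 0) is empty, the large plug stands in the hole at y = +38 mm.
- small_plug: The smaller spare plug, steel, about 60 g: round knurled head 20 mm wide, 16 mm high, shank 12 mm wide, 14 mm long, its foot chamfered 3 mm. Origin: centre of the foot; z up to the head (underside of head, the shoulder, at z = 14 mm, top at 30 mm). In the rack the shoulder rests on the block's top; fully home it rests on the port's mouth, the foot 14 mm inside.
- large_plug: The larger spare plug, steel, same form: head 25 mm in diameter and 16 mm high, shank 15 mm, does not fit the port. Origin: centre of the shank's foot.
- first_stage: Chromed regulator first stage, 74 x 71 x 39 mm, lying behind the fixture; bystander.
- loose_gauge: Loose pressure gauge on its back, 81 x 52 x 27 mm; bystander.
- grease_tube: Blue grease tube, 36 x 117 x 26 mm; bystander.
- spanner: Combination spanner lying flat, 132 mm long; bystander.
- hex_key: Black hex key lying flat, 94 mm long; bystander.

How it is judged:
By the outcome, as a careful person would: the job done as asked, in the order asked, and still so for the second after the job is handed in, with the robot touching nothing.
It also fails if it takes over 72 s, if anything falls off the work surface, if the arm or the gripper's body presses on something with over 40 N, if the wrist force passes 120 N, or if a joint passes its speed limit or range.

## Working session

There is one attempt and no reset: what is moved stays moved. The work goes in short steps, Python scripts to look and compute and a tool call to move; the robot and the scene stay as the last step left them, time stands still between calls to the robot, and variables do not carry over. Pictures are saved under pics/ and viewed, at most 10 in all, crops included, and the job is handed in when it is done.

Besides the shell and the picture viewer there is one more tool, called after "Request:" as name([rows], argument=value, ...), one row to a line, values as JSON. move_arm: Moves the arm, as the interface text tells. Its arguments: {"type":"object","properties":{"plan":{"type":"array","items":{"type":"array","items":{"type":"number"}}},"force":{"type":"number"}},"required":["plan"]}

```bash
mkdir -p pics; ls; cat > h.py <<'E'
import numpy as np, cv2
from plant import env
def ray(s,px):
    # returns origin, dir in world
    u,v=px; M=np.array(s["cam_to_world"])
    d=np.array([(u-s["cx"])/s["fx"],-(v-s["cy"])/s["fy"],-1.])
    return M[:3,3],M[:3,:3]@d/np.linalg.norm(d)
def tri(rs):
    A=np.zeros((3,3));b=np.zeros(3)
    for o,d in rs:
        P=np.eye(3)-np.outer(d,d);A+=P;b+=P@o
    x=np.linalg.solve(A,b)
    return x,[np.linalg.norm((np.eye(3)-np.outer(d,d))@(x-o)) for o,d in rs]
def onz(r,z):
    o,d=r;return o+d*(z-o[2])/d[2]
E
python3 - <<'E'
from h import *
S={n:env.snapshot(n) for n in("side","top")}
for n,s in S.items():
    cv2.imwrite(f"pics/{n}0.png",s["img"][:,:,::-1]); print(n,[k for k in s],s["fx"],s["cx"],s["cy"],np.round(s["cam_to_world"],3).tolist())
for t in["index_fixture","turret","open_port","index_lever","lever_pad","plug_rack","small_plug","large_plug","first_stage","loose_gauge","grease_tube","spanner"]:
    L={n:env.landmark_of(t,s) for n,s in S.items()}
    print(t,{n:[(np.round(l["xy"],1).tolist(),round(l["p"],2)) for l in L[n][:2]] for n in L})
    if all(L.values()):
        x,e=tri([ray(S[n],L[n][0]["xy"]) for n in S]);print("   ",x.round(4),np.round(e,4))
st=env.state();print({k:np.round(v,3).tolist() for k,v in st.items()},env.tcp_to_grasp)
E
```

```text
pics
side ['img', 'fx', 'fy', 'cx', 'cy', 'cam_to_world', 'shot'] 437.89690998685774 322.71802700419124 243.39801224420248 [[-0.531, 0.671, -0.518, 0.116], [-0.848, -0.431, 0.31, 0.229], [-0.015, 0.604, 0.797, 0.782], [0.0, 0.0, 0.0, 1.0]]
top ['img', 'fx', 'fy', 'cx', 'cy', 'cam_to_world', 'shot'] 616.3241155108425 321.3820335593852 230.53287879760265 [[0.018, 0.993, -0.121, 0.389], [-0.999, 0.015, -0.032, -0.063], [-0.03, 0.121, 0.992, 1.534], [0.0, 0.0, 0.0, 1.0]]
index_fixture {'side': [([335.4, 258.7], 0.56), ([344.5, 266.0], 0.2)], 'top': [([341.3, 231.5], 0.71), ([341.4, 228.1], 0.59)]}
    [ 0.569  -0.0671  0.0138] [0.0046 0.0046]
turret {'side': [([331.4, 238.6], 0.82)], 'top': [([340.7, 227.8], 0.72), ([340.7, 228.3], 0.61)]}
    [ 0.5718 -0.0628  0.0832] [0.0011 0.0011]
open_port {'side': [([346.6, 215.9], 0.69)], 'top': [([361.5, 213.1], 0.72), ([341.9, 232.7], 0.57)]}
    [ 0.6034 -0.1151  0.0908] [0.0059 0.0059]
index_lever {'side': [([335.4, 242.1], 0.59)], 'top': [([340.3, 228.1], 0.75)]}
    [ 0.5692 -0.0654  0.0737] [0.0057 0.0057]
lever_pad {'side': [([347.5, 262.2
[... 810 characters left out ...]
0045 0.0045]
grease_tube {'side': [([442.1, 259.2], 0.93)], 'top': [([426.6, 282.8], 0.58), ([342.9, 231.5], 0.55)]}
    [ 0.4505 -0.2764 -0.0086] [0.0013 0.0013]
spanner {'side': [([326.5, 363.0], 0.84), ([348.8, 213.8], 0.56)], 'top': [([285.8, 302.5], 0.52)]}
    [ 0.3913  0.0685 -0.0101] [0.0049 0.0049]
{'time_s': 1.3, 'qpos': [-1.37, 0.383, 0.044, 1.598, -0.018, 1.161, -0.05], 'joint_velocities': [0.001, -0.0, -0.0, -0.001, 0.001, -0.001, 0.0], 'tau': [-0.0, -43.343, 1.023, -24.991, 0.01, 0.002, -0.0], 'ee_pos': [0.191, 0.621, 0.231], 'orientation': [-0.0, 0.149, 0.989, -0.0], 'force': [0.287, -0.616, -0.382], 'ft_torque': [0.035, 0.012, 0.009], 'grip_force': 0.0, 'width': 1.004} 0.0187
```

```bash
python3 - <<'E'
import cv2,numpy as np
a=cv2.imread("pics/side0.png");b=cv2.imread("pics/top0.png")
A=cv2.resize(a[180:400,180:400],(800,600) and (600,600),interpolation=cv2.INTER_CUBIC)
cv2.imwrite("pics/sidec.png",A)
B=cv2.resize(b[180:330,190:390],(800,600),interpolation=cv2.INTER_CUBIC)
cv2.imwrite("pics/topc.png",B)
E
```

```text
(no output)
```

View pics/sidec.png

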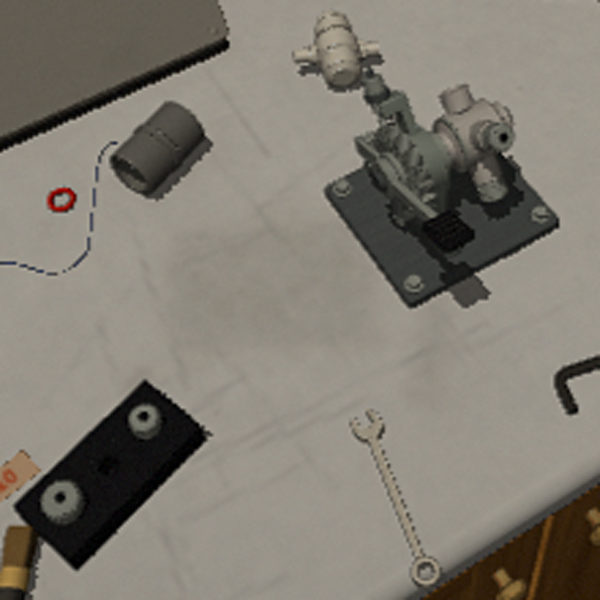

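View pics/topc.png

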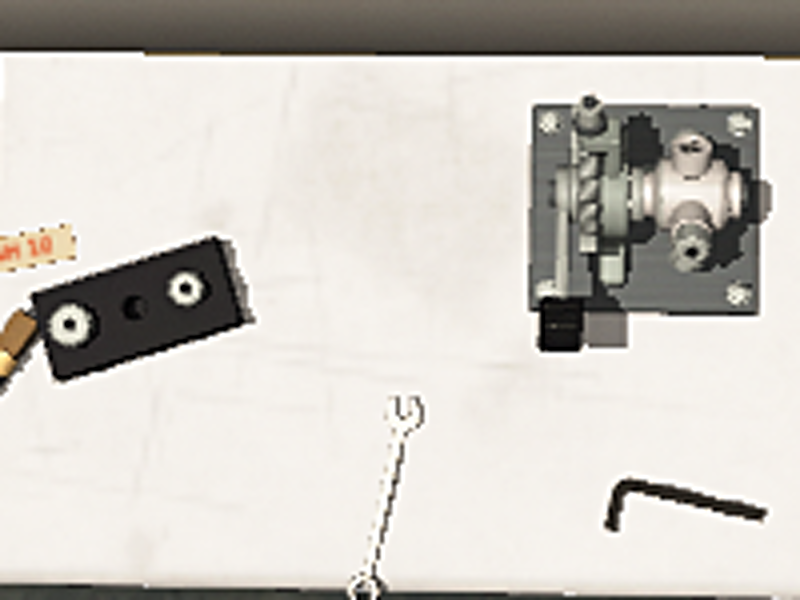

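View pics/top0.png

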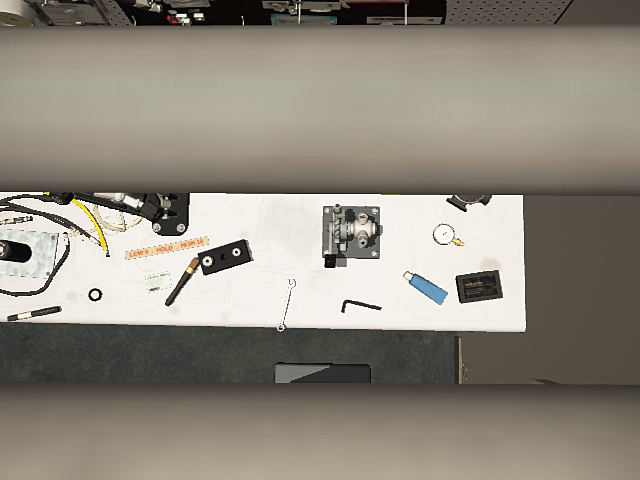

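View pics/side0.png

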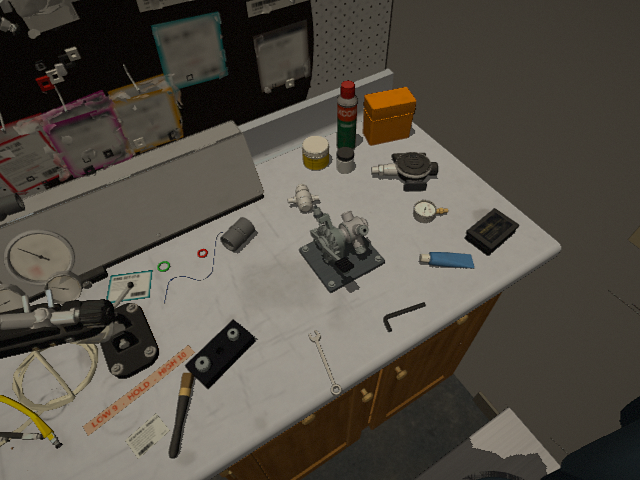

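```bash
python3 - <<'E'
from h import *
S={n:env.snapshot(n) for n in("side","top")}
s=S["top"];c=lambda x,y:(190+x/4-.4,180+y/4-.4)
C=[onz(ray(s,c(*p)),.012)[:2] for p in[(533,105),(758,106),(759,313),(531,312)]]
print("top corners",np.round(C,4).tolist(),"mean",np.mean(C,0).round(4))
yaw=lambda a,b:np.degrees(np.arctan2(b[0]-a[0],-(b[1]-a[1])))
print("yaw front/back edge",yaw(C[0],C[1]),yaw(C[3],C[2]))
z=S["side"];k=lambda x,y:(180+x*220/600-.3,180+y*220/600-.3)
D=[onz(ray(z,k(*p)),.012)[:2] for p in[(326,190),(558,218),(410,306)]]
print("side corners BL,FR?,FL",np.round(D,4).tolist())
print("pad top eye",onz(ray(s,c(561,325)),.113),"net",onz(ray(s,(331.1,258)),.113))
print("pad side eye",onz(ray(z,k(448,230)),.113),"net",onz(ray(z,(347.5,262.2)),.113))
print("pad tri",tri([ray(s,c(561,325)),ray(z,k(448,230))]))
for nm,zz,t,q in[("small head",.040,(186,288),(145,420)),("large head",.040,(70,325),(61,500))]:
    print(nm,tri([ray(s,c(*t)),ray(z,k(*q))]),onz(ray(s,c(*t)),zz),onz(ray(z,k(*q)),zz))
for t in["small_plug","large_plug","plug_rack","turret","index_lever"]:
  for n in S:
    R=env.regions_of(t,S[n])
    for r in R[:2]:
        ys,xs=np.nonzero(r["region"]); print(t,n,round(r["p"],2),np.round(r["box"],1).tolist(),[round(xs.mean(),1),round(ys.mean(),1)],len(xs))
for t in["open_port","turret"]:
    for n in S: print(t,n,[(np.round(l["xy"],1).tolist(),round(l["p"],2)) for l in env.landmark_of(t,S[n])])
E
```

```text
top corners [[0.6362, -0.0165], [0.6374, -0.1569], [0.5081, -0.1584], [0.5064, -0.0176]] mean [ 0.572  -0.0873]
yaw front/back edge 0.5210787589406445 0.6742847035683847
side corners BL,FR?,FL [[0.6304, -0.0183], [0.5084, -0.158], [0.5035, -0.017]]
pad top eye [ 0.49140273 -0.03811395  0.113     ] net [ 0.49804352 -0.04089096  0.113     ]
pad side eye [ 0.48903562 -0.03854673  0.113     ] net [ 0.48892976 -0.04634598  0.113     ]
pad tri (array([ 0.49095544, -0.03878114,  0.11070669]), [np.float64(0.0009344011575952032), np.float64(0.0009344011575951163)])
small head (array([0.51535634, 0.19225332, 0.03308453]), [np.float64(0.0017324787314602632), np.float64(0.0017324787314603697)]) [0.51555662 0.19264768 0.04      ] [0.51074268 0.19110372 0.04      ]
large head (array([0.4915484 , 0.26267061, 0.03546848]), [np.float64(0.0013955116567105949), np.float64(0.0013955116567105565)]) [0.49176836 0.26300999 0.04      ] [0.48860453 0.26120177 0.04      ]
small_plug side 0.69 [303.0, 199.5, 29.7, 33.0] [np.float64(303.1), np.float64(197.8)] 454
small_plug side 0.52 [233.0, 334.6, 16.0, 12.7] 
[... 661 characters left out ...]
32.4)] 986
plug_rack top 0.8 [224.6, 258.1, 54.5, 34.3] [np.float64(224.9), np.float64(256.7)] 1026
turret side 0.68 [342.0, 232.8, 51.7, 39.5] [np.float64(347.5), np.float64(232.4)] 967
turret top 0.63 [354.3, 229.4, 40.6, 37.1] [np.float64(359.1), np.float64(229.0)] 660
index_lever side 0.71 [330.2, 251.4, 44.4, 40.9] [np.float64(329.5), np.float64(252.1)] 575
index_lever top 0.81 [329.3, 244.9, 17.0, 51.5] [np.float64(330.4), np.float64(246.6)] 307
index_lever top 0.43 [449.1, 235.2, 27.1, 21.0] [np.float64(445.2), np.float64(235.0)] 449
open_port side [([201.3, 370.1], 0.71), ([346.1, 214.9], 0.68)]
open_port top []
turret side [([332.9, 238.4], 0.86)]
turret top [([342.1, 229.3], 0.92)]
```

Request:
move_arm([
  [0,0.13,-0.3,0,0,0,3.4],
  [0,0.13,-0.3,0,0,0,3.4],
  [0,0.13,-0.3,0,0,0,3.4],
  [0,0.13,-0.3,0,0,0,3.4],
  [0,0.13,-0.3,0,0,0,3.4],
  [0,0.13,-0.3,0,0,0,3.4],
  [0,0.13,-0.3,0,0,0,3.4],
  [0,0.13,-0.3,0,0,0,3.4],
])

```text
time_s: 2.77
ee_pos: [0.3224, 0.3182, 0.2315]
orientation: [0.0, 0.002, 1.0, 0.0]
force: [1.7, 0.9, 1.3]
width: -0.005
grip_force: 0.0
```

Request:
move_arm([
  [0,0.168,-0.3565,-0.09,0,0,0],
  [0,0.168,-0.3565,-0.09,0,0,0],
  [0,0.168,-0.3565,-0.09,0,0,0],
  [0,0.168,-0.3565,-0.09,0,0,0],
  [0,0.168,-0.3565,-0.09,0,0,0],
  [0,0.168,-0.3565,-0.09,0,0,0],
  [0,0.168,-0.3565,-0.09,0,0,0],
  [0,0.168,-0.3565,-0.09,0,0,0],
])

```text
time_s: 3.43
ee_pos: [0.4606, 0.0255, 0.1572]
orientation: [0.001, 0.001, 1.0, 0.0]
force: [0.2, 0.9, -0.1]
width: 0.001
grip_force: 0.0
```

Request:
move_arm([
  [0,0.01,-0.025,-0.01,0,0,0],
  [0,0.01,-0.025,-0.01,0,0,0],
  [0,0.01,-0.025,-0.01,0,0,0],
])

```text
time_s: 3.68
ee_pos: [0.4698, 0.0002, 0.1467]
orientation: [-0.0, 0.003, 1.0, -0.0]
force: [0.1, 0.5, 0.1]
width: 0.001
grip_force: 0.0
```

Request:
move_arm([
  [0,0.02,-0.0385,-0.01,0,0,0],
  [0,0.02,-0.0385,-0.015,0,0,0],
  [0,0.02,-0.0385,-0.018,0,0,0],
  [0,0.02,-0.0385,-0.018,0,0,0],
])

```text
time_s: 4.02
ee_pos: [0.489, -0.0345, 0.1285]
orientation: [-0.001, 0.0, 1.0, 0.0]
force: [-1.2, 0.1, -0.6]
width: -0.003
grip_force: 0.0
```

```bash
python3 - <<'E'
from h import *
S={n:env.snapshot(n) for n in("side","top")}
a=cv2.resize(S["side"]["img"][170:320,270:420,::-1],(400,400),interpolation=cv2.INTER_CUBIC)
b=cv2.resize(S["top"]["img"][190:290,300:400,::-1],(400,400),interpolation=cv2.INTER_CUBIC)
cv2.imwrite("pics/p1.png",np.hstack([a,b])); st=env.state(); print(st["ee_pos"],st["force"])
E
```

```text
[ 0.48931875 -0.03394377  0.12905773] [-0.31139379 -0.32513137  0.509554  ]
```

View pics/p1.png

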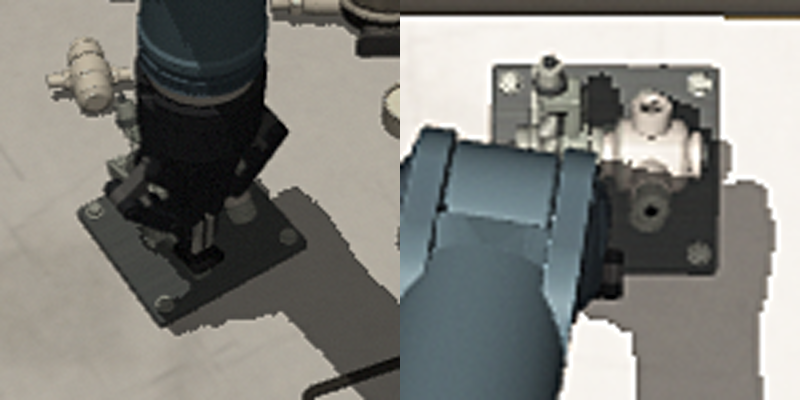

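Request:
move_arm([
  [0,0,-0.004,-0.005,0,0,0],
  [0,0,-0.004,-0.012,0,0,0],
  [0,0,-0.004,-0.018,0,0,0],
  [0,0,-0.004,-0.022,0,0,0],
  [0,0,-0.004,-0.026,0,0,0],
  [0,0,-0.004,-0.03,0,0,0],
  [0,0,-0.004,-0.03,0,0,0],
])

```text
time_s: 4.7
ee_pos: [0.4888, -0.0401, 0.0982]
orientation: [-0.001, 0.001, 1.0, 0.0]
force: [-1.7, 0.7, 4.4]
width: 0.001
grip_force: 1.8
```

Request:
move_arm([
  [0,0,0.001,-0.004,0,0,0],
  [0,0,0.001,-0.008,0,0,0],
  [0,0,0.001,-0.008,0,0,0],
])

```text
time_s: 4.95
ee_pos: [0.4889, -0.0399, 0.0906]
orientation: [-0.001, 0.001, 1.0, -0.0]
force: [-3.3, -1.3, 5.1]
width: 0.006
grip_force: 2.6
```

Request:
move_arm([
  [0,0,0,-0.002,0,0,0],
  [0,0,0,-0.004,0,0,0],
  [0,0,0,-0.004,0,0,0],
])

```text
time_s: 5.2
ee_pos: [0.4886, -0.0399, 0.0869]
orientation: [-0.001, 0.001, 1.0, -0.0]
force: [-4.6, -0.5, 6.5]
width: -0.001
grip_force: 3.2
```

Request:
move_arm([
  [0,0,0,-0.002,0,0,0],
  [0,0,0,-0.004,0,0,0],
  [0,0,0,-0.004,0,0,0],
])

```text
time_s: 5.45
ee_pos: [0.4885, -0.0399, 0.083]
orientation: [-0.002, 0.001, 1.0, -0.0]
force: [-6.2, -0.5, 7.8]
width: 0.006
grip_force: 3.8
```

Request:
move_arm([
  [0,0,0,-0.0015,0,0,0],
  [0,0,0,-0.003,0,0,0],
  [0,0,0,-0.003,0,0,0],
])

```text
time_s: 5.7
ee_pos: [0.4884, -0.0398, 0.08]
orientation: [-0.002, 0.001, 1.0, -0.0]
force: [-4.2, -0.0, 6.7]
width: -0.001
grip_force: 3.7
```

Request:
move_arm([
  [0,0,0,-0.002,0,0,0],
  [0,0,0,-0.003,0,0,0],
  [0,0,0,-0.003,0,0,0],
])

```text
time_s: 5.95
ee_pos: [0.4885, -0.0398, 0.077]
orientation: [-0.001, 0.001, 1.0, -0.0]
force: [-4.5, -0.5, 7.6]
width: -0.001
grip_force: 3.5
```

Request:
move_arm([
  [0,0,0,-0.002,0,0,0],
  [0,0,0,-0.003,0,0,0],
  [0,0,0,-0.003,0,0,0],
])

```text
time_s: 6.2
ee_pos: [0.4889, -0.0398, 0.0737]
orientation: [-0.001, 0.001, 1.0, -0.0]
force: [-2.8, -1.3, 3.0]
width: 0.005
grip_force: 1.5
```

Request:
move_arm([
  [0,0,0,0.015,0,0,0],
  [0,0,0,0.035,0,0,0],
  [0,0,0,0.055,0,0,0],
  [0,0,0,0.058,0,0,0],
  [0,0,0,0.058,0,0,0],
])

```text
time_s: 6.62
ee_pos: [0.4921, -0.0391, 0.1335]
orientation: [0.003, 0.001, 1.0, 0.0]
force: [0.1, 1.2, -0.1]
width: -0.005
grip_force: 0.0
```

```bash
python3 - <<'E'
from h import *
S={n:env.snapshot(n) for n in("side","top")}
a=cv2.resize(S["side"]["img"][170:320,270:420,::-1],(400,400),interpolation=cv2.INTER_CUBIC)
b=cv2.resize(S["top"]["img"][190:290,300:400,::-1],(400,400),interpolation=cv2.INTER_CUBIC)
cv2.imwrite("pics/p2.png",np.hstack([a,b])); st=env.state(); print(st["ee_pos"],st["force"])
for t in ["open_port","turret"]:
    for n in S: print(t,n,[(np.round(l["xy"],1).tolist(),round(l["p"],2)) for l in env.landmark_of(t,S[n])])
E
```

```text
[ 0.4897824  -0.03898998  0.13152482] [0.37813526 0.58026902 0.20934218]
open_port side []
open_port top [([362.8, 216.9], 0.84)]
turret side [([332.2, 238.0], 0.52)]
turret top [([340.0, 230.9], 0.92)]
```

View pics/p2.png

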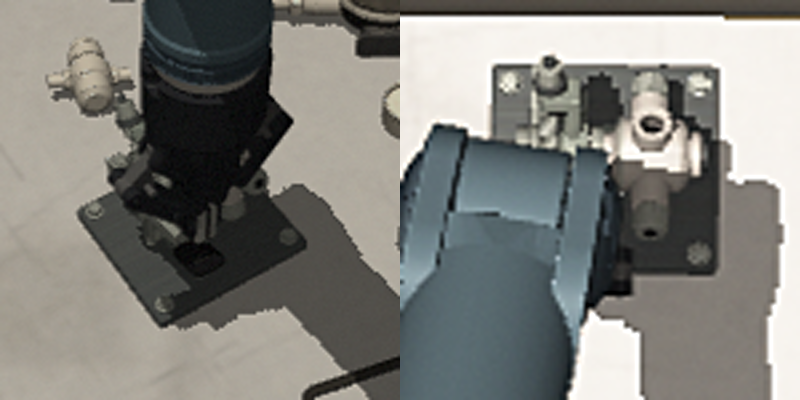

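```bash
python3 - <<'E'
from h import *
s=env.snapshot("top"); M=np.array(s["cam_to_world"]); 
def proj(p):
    c=M[:3,:3].T@(np.array(p)-M[:3,3]); return np.array([s["cx"]+s["fx"]*c[0]/-c[2],s["cy"]-s["fy"]*c[1]/-c[2]])
for a in(-45,-22.5,0):
    r=np.radians(a); A=np.array([.5715,-.1135,.08]); f=lambda R,t:A+R*np.array([-np.sin(t),0,np.cos(t)])
    q=lambda p:((proj(p)-[300,190])*4+[400,0]).round().tolist()
    print(a,"port",q(f(.037,r)),"front head",q(f(.053,r+np.pi/2)),"back head",q(f(.053,r-np.pi/2)))
E
```

```text
-45 port [652.0, 105.0] front head [651.0, 211.0] back head [648.0, 101.0]
-22.5 port [652.0, 123.0] front head [650.0, 234.0] back head [649.0, 79.0]
0 port [652.0, 147.0] front head [649.0, 244.0] back head [651.0, 67.0]
```

Request:
move_arm([
  [0,0,0,-0.01,0,0,0],
  [0,0,0,-0.02,0,0,0],
  [0,0,0,-0.03,0,0,0],
  [0,0,0,-0.037,0,0,0],
  [0,0,0,-0.044,0,0,0],
  [0,0,0,-0.05,0,0,0],
  [0,0,0,-0.05,0,0,0],
])

```text
time_s: 7.55
ee_pos: [0.4866, -0.0392, 0.08]
orientation: [-0.004, 0.001, 1.0, 0.0]
force: [-4.5, 0.5, 7.2]
width: -0.005
grip_force: 3.5
```

Request:
move_arm([
  [0,0,0,-0.002,0,0,0],
  [0,0,0,-0.004,0,0,0],
  [0,0,0,-0.004,0,0,0],
])

```text
time_s: 7.8
ee_pos: [0.4867, -0.0392, 0.0765]
orientation: [-0.004, 0.001, 1.0, 0.0]
force: [-4.8, 0.3, 6.8]
width: -0.001
grip_force: 3.6
```

Request:
move_arm([
  [0,0,0,-0.002,0,0,0],
  [0,0,0,-0.003,0,0,0],
  [0,0,0,-0.003,0,0,0],
])

```text
time_s: 8.05
ee_pos: [0.4874, -0.0393, 0.0734]
orientation: [-0.003, 0.001, 1.0, -0.0]
force: [-3.3, 1.2, 2.8]
width: -0.002
grip_force: 1.5
```

Request:
move_arm([
  [0,0,0,0.02,0,0,0],
  [0,0,0,0.045,0,0,0],
  [0,0,0,0.07,0,0,0],
  [0.045,-0.02,0.03,0.11,0,0,0],
  [0.045,-0.04,0.06,0.15,0,0,0],
  [0.045,-0.06,0.09,0.17,0,0,0],
  [0.045,-0.08,0.12,0.17,0,0,0],
  [0.045,-0.08,0.12,0.17,0,0,0],
])

```text
time_s: 8.72
ee_pos: [0.4092, 0.0861, 0.2472]
orientation: [0.002, -0.002, 1.0, 0.003]
force: [0.1, 0.5, -0.3]
width: 0.523
grip_force: 0.0
```

```bash
python3 - <<'E'
from h import *
S={n:env.snapshot(n) for n in("side","top")}
a=cv2.resize(S["side"]["img"][170:400,180:410,::-1],(400,400),interpolation=cv2.INTER_CUBIC)
b=cv2.resize(S["top"]["img"][180:330,210:390,::-1],(400,333),interpolation=cv2.INTER_CUBIC)
c=np.zeros((400,800,3),np.uint8);c[:,:400]=a;c[:333,400:]=b
cv2.imwrite("pics/p3.png",c); 
for n in S: cv2.imwrite(f"pics/{n}3.png",S[n]["img"][:,:,::-1])
print(env.state()["ee_pos"])
for t in ["open_port","turret","small_plug","plug_rack"]:
    for n in S: print(t,n,[(np.round(l["xy"],1).tolist(),round(l["p"],2)) for l in env.landmark_of(t,S[n])])
for n in S:
  for r in env.regions_of("small_plug",S[n]): print(n,round(r["p"],2),np.round(r["box"],1).tolist())
E
```

```text
[0.40938466 0.08435395 0.24574178]
open_port side [([354.4, 220.3], 0.74)]
open_port top [([361.9, 227.4], 0.78)]
turret side []
turret top [([340.3, 228.9], 0.86)]
small_plug side [([236.6, 339.6], 0.53)]
small_plug top [([237.2, 252.1], 0.63), ([287.3, 303.2], 0.36)]
plug_rack side [([218.3, 359.2], 0.63)]
plug_rack top [([225.1, 255.3], 0.88), ([208.0, 263.4], 0.23)]
side 0.48 [231.4, 335.9, 12.7, 12.3]
top 0.54 [237.9, 251.7, 7.0, 5.6]
```

View pics/p3.png

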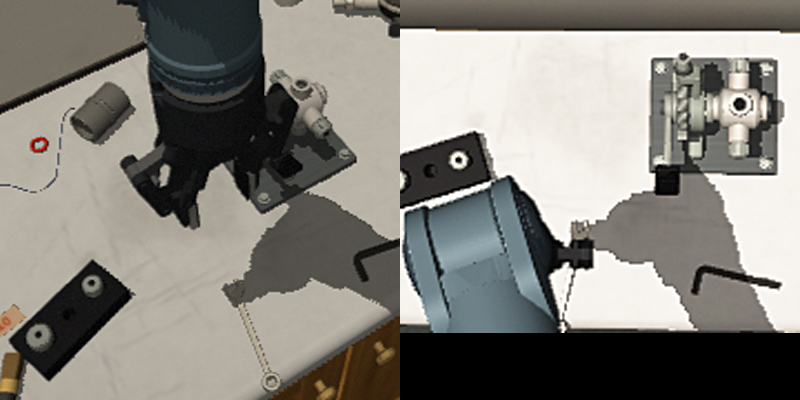

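```bash
python3 - <<'E'
from h import *
S={n:env.snapshot(n) for n in("side","top")}
def blob(n,px,r,dark,up=6):
    g=cv2.cvtColor(S[n]["img"],cv2.COLOR_RGB2GRAY); x0,y0=int(px[0])-r,int(px[1])-r
    p=cv2.resize(g[y0:y0+2*r,x0:x0+2*r],None,fx=up,fy=up,interpolation=cv2.INTER_CUBIC)
    t,m=cv2.threshold(p,0,255,cv2.THRESH_OTSU|(cv2.THRESH_BINARY_INV if dark else 0))
    cs,_=cv2.findContours(m,cv2.RETR_EXTERNAL,cv2.CHAIN_APPROX_NONE)
    c0=np.array([r*up,r*up]); out=[]
    for c in cs:
        if cv2.contourArea(c)<60: continue
        M=cv2.moments(cv2.convexHull(c)); q=np.array([M["m10"],M["m01"]])/M["m00"]
        out.append((np.linalg.norm(q-c0),(q+.5)/up-.5+[x0,y0],M["m00"]/up**2,np.array(cv2.boundingRect(c))/up))
    o=min(out,key=lambda o:o[0]); print(n,t,o[1].round(2),"area",o[2].round(1),o[3].round(1)); return o[1]
h={n:blob(n,p,12,False) for n,p in(("top",(237,252)),("side",(233,335)))}
print("head",tri([ray(S[n],h[n]) for n in h]),[onz(ray(S[n],h[n]),.032).round(4) for n in h])
p={n:blob(n,q,5,True) for n,q in(("top",(362.5,226.8)),)}
print("port top z=.117",[onz(ray(S[n],p[n]),.117).round(4) for n in p])
g=cv2.cvtColor(S["side"]["img"],cv2.COLOR_RGB2GRAY)
print(g[208:232,340:366:1])
E
```

```text
Traceback (most recent call last):
AttributeError: 'float' object has no attribute 'round'
```

```bash
cat > b.py <<'E'
from h import *
def blob(s,px,r,dark,up=6):
    g=cv2.cvtColor(s["img"],cv2.COLOR_RGB2GRAY); x0,y0=int(px[0])-r,int(px[1])-r
    p=cv2.resize(g[y0:y0+2*r,x0:x0+2*r],None,fx=up,fy=up,interpolation=cv2.INTER_CUBIC)
    t,m=cv2.threshold(p,0,255,cv2.THRESH_OTSU|(cv2.THRESH_BINARY_INV if dark else 0))
    cs,_=cv2.findContours(m,cv2.RETR_EXTERNAL,cv2.CHAIN_APPROX_NONE)
    c0=np.array([r*up,r*up]); out=[]
    for c in cs:
        if cv2.contourArea(c)<60: continue
        M=cv2.moments(cv2.convexHull(c)); q=np.array([M["m10"],M["m01"]])/M["m00"]
        out.append((np.linalg.norm(q-c0),(q+.5)/up-.5+[x0,y0],M["m00"]/up**2,np.array(cv2.boundingRect(c))/up))
    o=min(out,key=lambda o:o[0]); print(t,np.round(o[1],2),"area",round(o[2],1),o[3].round(1)); return o[1]
E
python3 - <<'E'
from b import *
S={n:env.snapshot(n) for n in("side","top")}
h={n:blob(S[n],p,12,False) for n,p in(("top",(237,252)),("side",(233,335)))}
print("head",tri([ray(S[n],h[n]) for n in h]),[onz(ray(S[n],h[n]),.032).round(4) for n in h])
p={n:blob(S[n],q,5,True) for n,q in(("top",(362.5,226.8)),)}
print("port top z=.117",[onz(ray(S[n],p[n]),.117).round(4) for n in p])
E
```

```text
130.0 [235.92 251.74] area 49.2 [7.3 8.2 8.3 8. ]
83.0 [232.14 332.92] area 82.1 [ 6.3  5.5 10.7  9.8]
head (array([0.51490379, 0.19246425, 0.03742649]), [np.float64(0.0011666067071061713), np.float64(0.0011666067071061264)]) [array([0.5159, 0.1945, 0.032 ]), array([0.5172, 0.1912, 0.032 ])]
130.0 [362.44 226.46] area 25.7 [3.  3.  5.8 6. ]
port top z=.117 [array([ 0.5721, -0.1123,  0.117 ])]
```

Request:
move_arm([
  [0.045,0.03,0.03,0,0,0,0],
  [0.045,0.06,0.06,-0.02,0,0,0],
  [0.045,0.09,0.09,-0.06,0,0,0],
  [0.045,0.106,0.108,-0.1,0,0,0],
  [0.045,0.106,0.108,-0.14,0,0,0],
  [0.045,0.106,0.108,-0.17,0,0,0],
  [0.045,0.106,0.108,-0.17,0,0,0],
  [0.045,0.106,0.108,-0.17,0,0,0],
])

```text
time_s: 10.18
ee_pos: [0.5124, 0.1876, 0.0712]
orientation: [-0.004, 0.001, 1.0, -0.002]
force: [-0.6, -0.4, -0.9]
width: 0.526
grip_force: 0.0
```

```bash
python3 - <<'E'
from b import *
st=env.state();print({k:np.round(st[k],4).tolist() for k in("ee_pos","orientation","force","width")})
S={n:env.snapshot(n) for n in("side","top")}
a=cv2.resize(S["side"]["img"][280:400,170:290,::-1],(400,400),interpolation=cv2.INTER_CUBIC)
b=cv2.resize(S["top"]["img"][210:310,190:290,::-1],(400,400),interpolation=cv2.INTER_CUBIC)
cv2.imwrite("pics/p4.png",np.hstack([a,b]))
E
```

```text
{'ee_pos': [0.5124, 0.1876, 0.0712], 'orientation': [-0.0041, 0.0006, 1.0, -0.0024], 'force': [-0.6261, -0.4471, -0.8821], 'width': 0.5257}
```

View pics/p4.png

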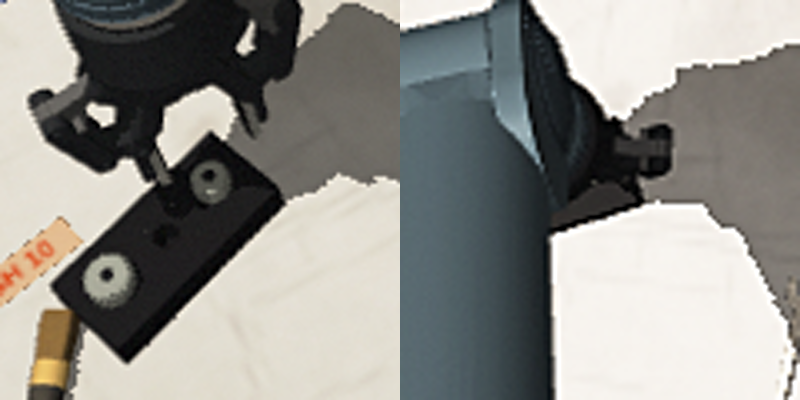

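Request:
move_arm([
  [0.045,0.002,0.003,-0.01,0,0,0],
  [0.045,0.002,0.003,-0.02,0,0,0],
  [0.045,0.002,0.003,-0.03,0,0,0],
  [0.045,0.002,0.003,-0.03,0,0,0],
  [0.045,0.002,0.003,-0.03,0,0,0],
])

```text
time_s: 10.7
ee_pos: [0.5171, 0.1914, 0.0446]
orientation: [-0.001, 0.001, 1.0, -0.0]
force: [0.8, 0.9, -0.0]
width: 0.525
grip_force: 0.0
```

Request:
move_arm([
  [0.045,-0.0015,0.001,-0.01,0,0,0],
  [0.045,-0.0015,0.001,-0.016,0,0,0],
  [0.045,-0.0015,0.001,-0.018,0,0,0],
  [0.045,-0.0015,0.001,-0.018,0,0,0],
])

```text
time_s: 11.03
ee_pos: [0.5154, 0.1924, 0.026]
orientation: [-0.001, 0.001, 1.0, -0.0]
force: [-0.7, -0.1, -0.2]
width: 0.526
grip_force: 0.0
```

Close with moderate force first, watching the side force.

Request:
move_arm([
  [0.01,0,0,0,0,0,0],
  [0.01,0,0,0,0,0,0],
  [0.01,0,0,0,0,0,0],
  [0.01,0,0,0,0,0,0],
  [0.01,0,0,0,0,0,0],
], force=40)

```text
time_s: 11.45
ee_pos: [0.5167, 0.1927, 0.0274]
orientation: [0.0, 0.001, 1.0, 0.0]
force: [-0.7, -1.2, 1.0]
width: 0.212
grip_force: 39.1
```

Request:
move_arm([
  [0.01,0,0,0,0,0,0],
  [0.01,0,0,0.005,0,0,0],
  [0.01,0,0,0.015,0,0,0],
  [0.01,0,0,0.03,0,0,0],
  [0.01,0,0,0.06,0,0,0],
  [0.01,0,0,0.1,0,0,0],
  [0.01,0,0,0.14,0,0,0],
  [0.01,0,0,0.14,0,0,0],
], force=70)

```text
time_s: 12.12
ee_pos: [0.5225, 0.1949, 0.1764]
orientation: [0.007, 0.001, 1.0, 0.004]
force: [1.5, 0.4, -0.1]
width: 0.196
grip_force: 68.5
```

Request:
move_arm([
  [0.01,0.01,-0.04,0,0,0,0],
  [0.01,0.02,-0.08,0,0,0,0],
  [0.01,0.03,-0.12,0,0,0,0],
  [0.01,0.04,-0.16,0,0,0,0],
  [0.01,0.045,-0.2,0,0,0,0],
  [0.01,0.05,-0.24,0,0,0,0],
  [0.01,0.055,-0.265,0,0,0,0],
  [0.01,0.055,-0.265,0,0,0,0],
])

```text
time_s: 12.78
ee_pos: [0.5712, -0.0821, 0.1684]
orientation: [0.001, 0.007, 1.0, -0.003]
force: [0.5, -0.6, 0.3]
width: 0.198
grip_force: 68.6
```

Request:
move_arm([
  [0.01,0.001,-0.015,-0.005,0,0,0],
  [0.01,0.001,-0.03,-0.01,0,0,0],
  [0.01,0.001,-0.03,-0.018,0,0,0],
  [0.01,0.001,-0.03,-0.018,0,0,0],
  [0.01,0.001,-0.03,-0.018,0,0,0],
])

```text
time_s: 13.2
ee_pos: [0.5718, -0.1004, 0.1484]
orientation: [-0.001, 0.0, 1.0, 0.001]
force: [0.2, 0.9, -0.8]
width: 0.195
grip_force: 68.6
```

```bash
python3 - <<'E'
from b import *
S={n:env.snapshot(n) for n in("side","top")}
st=env.state();print({k:np.round(st[k],4).tolist() for k in("ee_pos","orientation","force","width")})
a=cv2.resize(S["side"]["img"][190:265,310:385,::-1],(400,400),interpolation=cv2.INTER_CUBIC)
b=cv2.resize(S["top"]["img"][190:265,325:400,::-1],(400,400),interpolation=cv2.INTER_CUBIC)
cv2.imwrite("pics/p5.png",np.hstack([a,b]))
for t in ["open_port","small_plug"]:
    for n in S: print(t,n,[(np.round(l["xy"],1).tolist(),round(l["p"],2)) for l in env.landmark_of(t,S[n])])
E
```

```text
{'ee_pos': [0.5726, -0.1002, 0.1491], 'orientation': [-0.0, -0.0002, 1.0, 0.0005], 'force': [0.7399, 0.5112, 0.2193], 'width': 0.2015}
open_port side [([352.4, 220.0], 0.55)]
open_port top []
small_plug side [([348.6, 215.4], 0.49)]
small_plug top []
```

View pics/p5.png

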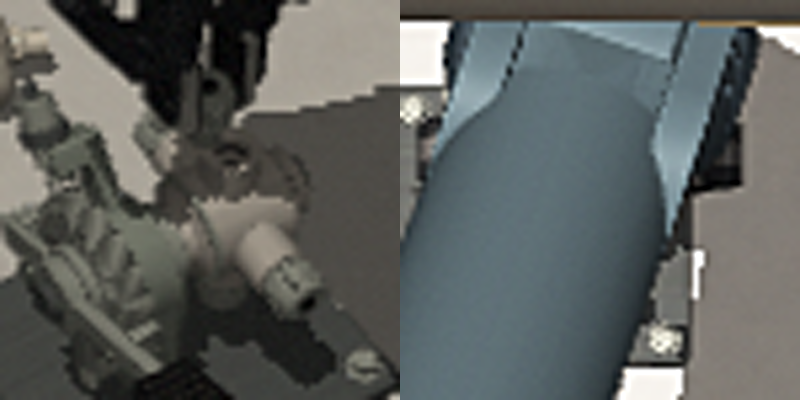

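Request:
move_arm([
  [0.01,0,-0.006,-0.002,0,0,0],
  [0.01,0,-0.012,-0.004,0,0,0],
  [0.01,0,-0.012,-0.005,0,0,0],
  [0.01,0,-0.012,-0.005,0,0,0],
])

```text
time_s: 13.83
ee_pos: [0.5718, -0.1155, 0.1437]
orientation: [-0.0, 0.002, 1.0, -0.0]
force: [-1.8, -0.4, -0.4]
width: 0.198
grip_force: 68.6
```

```bash
python3 - <<'E'
from b import *
s=env.snapshot("side")
st=env.state();print({k:np.round(st[k],4).tolist() for k in("ee_pos","orientation","force","width")})
for px in((354.0,219.6),(354.4,220.3)): print(onz(ray(s,px),.117).round(4))
M=np.array(s["cam_to_world"])
def proj(p):
    c=M[:3,:3].T@(np.array(p)-M[:3,3]); return np.array([s["cx"]+s["fx"]*c[0]/-c[2],s["cy"]-s["fy"]*c[1]/-c[2]])
I=cv2.resize(s["img"][195:245,320:395,::-1],(792,528),interpolation=cv2.INTER_CUBIC); k=10.56
q=lambda p:tuple(int(v) for v in ((proj(p)-[320,195]+.5)*k))
e=st["ee_pos"]; th=np.linspace(0,2*np.pi,60)
ring=lambda c,r,z:np.array([q([c[0]+r*np.cos(t),c[1]+r*np.sin(t),z]) for t in th])
for r,z in((.010,e[2]-.0025),(.010,e[2]+.0135),(.006,e[2]-.0135),(.003,e[2]-.0165)): cv2.polylines(I,[ring(e,r,z)],True,(0,255,255),1)
P=[.5721,-.1123]
cv2.polylines(I,[ring(P,.0067,.117)],True,(0,0,255),1); cv2.polylines(I,[ring(P,.0115,.117)],True,(0,255,0),1)
cv2.imwrite("pics/p6.png",I)
E
```

```text
{'ee_pos': [0.572, -0.1149, 0.1438], 'orientation': [-0.0003, 0.0017, 1.0, -0.0], 'force': [0.2515, -0.4509, -0.7285], 'width': 0.1955}
[ 0.5649 -0.113   0.117 ]
[ 0.563  -0.1126  0.117 ]
```

View pics/p6.png

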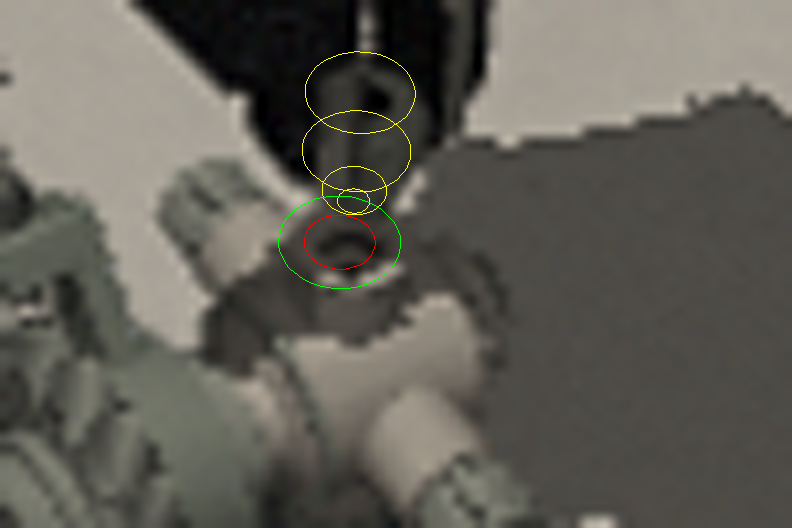

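```bash
python3 - <<'E'
from b import *
s=env.snapshot("side")
g=cv2.cvtColor(s["img"],cv2.COLOR_RGB2GRAY)
print("     "+" ".join(f"{c:3d}" for c in range(344,366)))
for r in range(198,227): print(r,":"," ".join(f"{v:3d}" for v in g[r,344:366]))
E
```

```text
344 345 346 347 348 349 350 351 352 353 354 355 356 357 358 359 360 361 362 363 364 365
198 :  13  15  15  16  15  15  17  10  10   8  85  39   2   7   8   8   4   2  41  55  28  36
199 :  15  14  12  13  13   6  21  14   8  45  87  40   4   5   9  11   7   8  41  54  27  36
200 :  18  10  13   9  14  15  18  14  11  16  81  40   2   4   4  11  12   7  52  57  27  37
201 :  13  10  11  13  10  14   9  16  43  34  26  23  20   9  12   3  10   4  51  58  17  46
202 :  10  10  15  10   9  12  32  52  58  38  41  55  63  43  19   9   2   7  53  56  16 119
203 :  11   8  15  13  11  10  47  55  58  37  18  18  55  60  44  18   4  17  52  53  25 150
204 :   5   6  12   8  10  12  44  54  57  32   7   0  25  55  61  39  14  13  49  45  87 154
205 :   8   4   8  12   8  14  47  59  58  29  14  12  30  54  59  54  24  16  49  75 157 166
206 :   6  11  14  12  16  16  45  58  58  28  43  48  59  58  59  57  28  16  47  77 157 166
207 :  12   7  10  22  25  20  46  54  57  27  53  59  61  59  61  51  25  30  56 102 158 166
208 :  47  10   6  15  10  15  62  58  62  39  63  66  66  58  51  51  2
[... 1013 characters left out ...]
45  62  75  66  67  64  58  64  65  60  49
220 :  86  67  59  49  53  64  73  67  35  20  56  80 149 141  77  65  70  59  59  69  69  53
221 :  54  57  55  48  51  54 123 152  96  69 147 160 123  69  52  67  68  69  56  65  69  73
222 :  57  55  60  51  49  51  73  59  92  99  94  67  55  53  53  66  78  81  80  63  66  72
223 :  59  62  64  58  52  55  77  80  82  79  75  63  64  56  70  78 147 156 155  92  44  66
224 :  57  65  66  65  57  57  77  80  79  79  74  73  64  52 115 153 148 142 142 136  85  67
225 :  50  60  64  66  65  57  75  80  79  79  75  71  62  68  72 131 141 138 140 144 104  60
226 :  50  50  69  69  78  79  84  86  77  74  70  75  75 135 143 142 137 138 137 139 117  82
```

Request:
move_arm([
  [0.01,0,0.0025,-0.004,0,0,0],
  [0.01,0,0.0025,-0.008,0,0,0],
  [0.01,0,0.0025,-0.008,0,0,0],
  [0.01,0,0.0025,-0.008,0,0,0],
])

```text
time_s: 14.27
ee_pos: [0.5719, -0.1113, 0.1355]
orientation: [-0.001, 0.001, 1.0, 0.0]
force: [0.1, -0.4, -0.0]
width: 0.196
grip_force: 68.6
```

Request:
move_arm([
  [0.01,0,-0.001,-0.001,0,0,0],
  [0.01,0,-0.001,-0.003,0,0,0],
  [0.01,0,-0.001,-0.003,0,0,0],
])

```text
time_s: 14.52
ee_pos: [0.5721, -0.1129, 0.1328]
orientation: [-0.0, 0.001, 1.0, -0.0]
force: [0.4, -0.2, -1.2]
width: 0.195
grip_force: 68.6
```

Request:
move_arm([
  [0.01,0,0,-0.001,0,0,0],
  [0.01,0,0,-0.002,0,0,0],
  [0.01,0,0,-0.002,0,0,0],
])

```text
time_s: 14.77
ee_pos: [0.5726, -0.1129, 0.1313]
orientation: [0.0, 0.001, 1.0, -0.0]
force: [0.8, -0.0, 0.3]
width: 0.195
grip_force: 68.7
```

Request:
move_arm([
  [0.01,0,0,-0.001,0,0,0],
  [0.01,0,0,-0.002,0,0,0],
  [0.01,0,0,-0.002,0,0,0],
])

```text
time_s: 15.02
ee_pos: [0.5726, -0.1133, 0.129]
orientation: [0.0, 0.001, 1.0, -0.0]
force: [-0.1, -0.9, -0.1]
width: 0.198
grip_force: 68.6
```

Request:
move_arm([
  [0.01,0,0,-0.001,0,0,0],
  [0.01,0,0,-0.0015,0,0,0],
  [0.01,0,0,-0.0015,0,0,0],
])

```text
time_s: 15.27
ee_pos: [0.5726, -0.1133, 0.1277]
orientation: [0.0, 0.001, 1.0, -0.0]
force: [1.4, -2.0, 0.8]
width: 0.196
grip_force: 68.7
```

Request:
move_arm([
  [0.01,0.0005,-0.0005,0,0,0,0],
  [0.01,0.0005,-0.0005,-0.001,0,0,0],
  [0.01,0.0005,-0.0005,-0.0015,0,0,0],
  [0.01,0.0005,-0.0005,-0.0015,0,0,0],
])

```text
time_s: 15.6
ee_pos: [0.573, -0.1133, 0.1262]
orientation: [0.0, 0.001, 1.0, 0.0]
force: [0.3, -0.3, 0.7]
width: 0.198
grip_force: 68.7
```

Request:
move_arm([
  [0.01,0,0,-0.001,0,0,0],
  [0.01,0,0,-0.0015,0,0,0],
  [0.01,0,0,-0.0015,0,0,0],
])

```text
time_s: 15.85
ee_pos: [0.5729, -0.1133, 0.1244]
orientation: [0.0, 0.001, 1.0, -0.0]
force: [1.5, -1.4, 1.4]
width: 0.193
grip_force: 68.7
```

Request:
move_arm([
  [0.01,0.0005,-0.0003,-0.001,0,0,0],
  [0.01,0.0005,-0.0003,-0.002,0,0,0],
  [0.01,0.0005,-0.0003,-0.002,0,0,0],
])

```text
time_s: 16.1
ee_pos: [0.573, -0.1133, 0.122]
orientation: [-0.0, 0.001, 1.0, 0.0]
force: [1.2, -0.5, -1.0]
width: 0.198
grip_force: 68.6
```

Request:
move_arm([
  [0.01,0,0,-0.001,0,0,0],
  [0.01,0,0,-0.0015,0,0,0],
  [0.01,0,0,-0.0015,0,0,0],
])

```text
time_s: 16.35
ee_pos: [0.5731, -0.1133, 0.1207]
orientation: [-0.0, 0.001, 1.0, 0.0]
force: [0.7, -0.7, -0.3]
width: 0.196
grip_force: 68.6
```

Request:
move_arm([
  [0.01,0,0,-0.0008,0,0,0],
  [0.01,0,0,-0.0015,0,0,0],
  [0.01,0,0,-0.0015,0,0,0],
])

```text
time_s: 16.6
ee_pos: [0.5735, -0.1134, 0.1205]
orientation: [-0.0, 0.001, 1.0, 0.0]
force: [-1.2, 0.9, 6.1]
width: 0.193
grip_force: 69.0
```

Request:
move_arm([
  [0.01,-0.0003,0,-0.001,0,0,0],
  [0.01,-0.0003,0,-0.0015,0,0,0],
  [0.01,-0.0003,0,-0.0015,0,0,0],
], force=90)

```text
time_s: 16.85
ee_pos: [0.5737, -0.1135, 0.1204]
orientation: [0.0, 0.001, 1.0, 0.001]
force: [-4.2, 1.4, 12.2]
width: 0.19
grip_force: 87.9
```

Request:
move_arm([
  [0.01,-0.0006,0,-0.001,0,0,0],
  [0.01,-0.0006,0,-0.0015,0,0,0],
  [0.01,-0.0006,0,-0.0015,0,0,0],
])

```text
time_s: 17.1
ee_pos: [0.5739, -0.1134, 0.1203]
orientation: [0.001, 0.001, 1.0, 0.001]
force: [-5.0, 1.0, 18.5]
width: 0.187
grip_force: 88.5
```

```bash
python3 - <<'E'
from b import *
s=env.snapshot("side"); st=env.state();print({k:np.round(st[k],4).tolist() for k in("ee_pos","force","ft_torque")})
g=cv2.cvtColor(s["img"],cv2.COLOR_RGB2GRAY)
print("     "+" ".join(f"{c:3d}" for c in range(344,366)))
for r in range(206,226): print(r,":"," ".join(f"{v:3d}" for v in g[r,344:366]))
E
```

```text
{'ee_pos': [0.5739, -0.1134, 0.1203], 'force': [-5.4316, 1.4763, 18.1008], 'ft_torque': [0.2776, 1.2154, 0.0159]}
     344 345 346 347 348 349 350 351 352 353 354 355 356 357 358 359 360 361 362 363 364 365
206 :  12  13  15   9  15   8  10   7  56  25   9   5   6   6   8   3  40  55  28  37 155 166
207 :  14   5  17  19  11  15  12   5  86  42   1  15  10  11  13   2  40  55  26  40 156 168
208 :  12   9  15  11  10  20  10  18  44  20  12   2   6   7  12   5  41  56  26  77 154 167
209 :   8  13  10  12  15  10  33  62  31  41  31  24  12   5   6   4  53  59  22  18  62 151
210 :  10   9  12  14  17  30  54  57  30  51  60  62  34  14   6   2  53  58  22  55  74  72
211 :   8  14  17  11  21  47  56  60  25   3  25  54  60  28   9   3  52  58  33  70  78  76
212 :  10  12  11  10  26  49  55  57  23   4   7  42  58  43  13  13  50  61  60  74  75  75
213 :   9  12  11  10  26  50  55  46  18  13  29  56  60  59  27  13  50  59  74  75  73  75
214 :   4  13  15  12  27  50  56  46  34  56  61  55  58  57  28  15  51  61  74  76  75  74
215 :   9   6  20  11  27  47  56  50  36  58  
[... 286 characters left out ...]
60  52  50  65  59  53  55  60  64  74  74
219 :  94  48  27  25  64  66  62  38  51  53  60  59  49  64  60  67  61  58  62  68  60  51
220 :  65  69  62  56  66  65  60  43  65  58  73  66  66 103  70  66  70  61  60  67  69  53
221 :  57  59  57  48  61  57  65  65  66  66 147 129 114  73  52  66  70  73  57  67  70  74
222 :  55  57  61  53  53  55  59  60  80  86  78  73  60  55  57  69  71  71  71  63  69  73
223 :  59  62  65  57  55  57  59  61  79  68  74  74  62  55  75  71  72  70  70  60  47  67
224 :  59  63  67  67  61  56  63  62  79  81  78  73  68  53 146 101  77  77  70  67  62  69
225 :  50  57  66  68  66  60  59  61  77  80  78  69  63  72  75 134 145 148  96  78  65  51
```

Request:
move_arm([
  [0.01,0.0,0,0.004,0,0,0],
  [0.04,0.0,0,0.004,0,0,0],
  [0.04,0.0,0,0.004,0,0,0],
  [0.04,0.0,0,0.004,0,0,0],
  [0.04,0.0,0,0.015,0,0,0],
  [0.04,0.0,0,0.035,0,0,0],
  [0.04,0.0,0,0.045,0,0,0],
  [0.04,0,0,0.045,0,0,0],
])

```text
time_s: 17.82
ee_pos: [0.5748, -0.1142, 0.1646]
orientation: [0.003, 0.001, 1.0, -0.0]
force: [0.2, 0.6, -0.0]
width: 0.467
grip_force: 0.0
```

Request:
move_arm([
  [0,0,0,0,0,0,0],
  [0,0,0,0,0,0,0],
  [0,0,0,0,0,0,0],
  [0,0,0,-0.01,0,0,0],
  [0,0,0,-0.015,0,0,0],
  [0,0,0,-0.015,0,0,0],
], force=60)

```text
time_s: 18.32
ee_pos: [0.5705, -0.1131, 0.144]
orientation: [-0.002, 0.001, 1.0, 0.0]
force: [0.8, -0.4, -0.1]
width: 0.0
grip_force: 0.0
```

```bash
python3 - <<'E'
from b import *
s=env.snapshot("side"); st=env.state();print({k:np.round(st[k],4).tolist() for k in("ee_pos","force","width")})
g=cv2.cvtColor(s["img"],cv2.COLOR_RGB2GRAY)
print("     "+" ".join(f"{c:3d}" for c in range(344,366)))
for r in range(206,226): print(r,":"," ".join(f"{v:3d}" for v in g[r,344:366]))
E
```

```text
{'ee_pos': [0.571, -0.1133, 0.1447], 'force': [-0.0069, -0.6351, 0.6177], 'width': 0.0031}
     344 345 346 347 348 349 350 351 352 353 354 355 356 357 358 359 360 361 362 363 364 365
206 : 164 167 116  42   2   9  15  23  13  36  62  57  38  14  51  53  61 154 163 161 162 161
207 : 164 164 170  87  13   3   8  14   5  46  63  57  36  22  48  49 157 168 165 164 159 166
208 : 161 163 167 142  64   8   9  14   9  63  66  57  28  14  49  75 155 164 163 163  93 146
209 : 165 163 166 170 118  45   6  11   7  61  67  59  28  16  48  53  68  68  70  67  69  68
210 : 166 165 165 167 172  94  24  14  11  62  65  64  32  16  55  59  72  74  74  73  75  73
211 : 159 168 167 168 120  67  37  22  43  65  64  67  35  35 103  83  74  74  73  75  75  74
212 : 118 157 168 172 100  56  58  49  37  63  65  50  53  54  77  75  73  74  75  73  74  74
213 :  93 142 164 173  91  49  56  58  46  58  47  53  56  55  76  77  76  76  75  74  76  72
214 : 139 111 136 165  86  46  55  58  58  56  56  58  61  51  73  76  73  76  76  76  73  74
215 : 141 132 121  99  57  42  53  55  62  66  65  63  84  56  52  73 
[... 263 characters left out ...]
58  56  57  65  62  50  56  60  62  71  75
219 : 151  91  65  52  65  61  51  46  60  68  64  61  61  72  62  67  63  58  63  66  60  50
220 :  85  65  58  53  54  65  66  64  57  62  59 103  83 104  68  64  70  59  59  69  69  52
221 :  55  55  55  49  50  53  63  64  68  71  71 127 121  70  51  67  69  70  58  65  70  72
222 :  53  57  62  53  51  53  56  57  80  90  79  74  61  53  56  66  80  71  68  61  67  73
223 :  60  60  65  57  53  54  59  59  78  66  72  74  62  54  74  80 148 102  71  58  42  67
224 :  56  64  66  67  59  56  63  59  76  81  77  70  65  52 144 155 149 146  93  74  66  67
225 :  49  57  65  66  64  57  76  66  75  80  74  69  59  71  72 129 140 141 143 148 105  61
```

Request:
move_arm([
  [0,0.001,0.001,-0.003,0,0,0],
  [0,0.001,0.001,-0.006,0,0,0],
  [0,0.001,0.001,-0.009,0,0,0],
  [0,0.001,0.001,-0.009,0,0,0],
])

```text
time_s: 18.7
ee_pos: [0.573, -0.1124, 0.1368]
orientation: [-0.001, 0.001, 1.0, 0.0]
force: [-0.5, 0.5, -0.3]
width: -0.0
grip_force: 0.0
```

Request:
move_arm([
  [0,0,0,-0.001,0,0,0],
  [0,0,0,-0.002,0,0,0],
  [0,0,0,-0.002,0,0,0],
])

```text
time_s: 18.95
ee_pos: [0.5734, -0.1126, 0.1355]
orientation: [-0.0, 0.001, 1.0, -0.0]
force: [0.8, -0.4, -0.2]
width: 0.003
grip_force: 0.0
```

Request:
move_arm([
  [0,0,0,-0.001,0,0,0],
  [0,0,0,-0.002,0,0,0],
  [0,0,0,-0.002,0,0,0],
])

```text
time_s: 19.2
ee_pos: [0.5736, -0.1126, 0.1336]
orientation: [0.0, 0.001, 1.0, -0.0]
force: [0.7, -0.1, 0.1]
width: 0.001
grip_force: 0.2
```

Request:
move_arm([
  [0,0,0,-0.001,0,0,0],
  [0,0,0,-0.0015,0,0,0],
  [0,0,0,-0.0015,0,0,0],
])

```text
time_s: 19.45
ee_pos: [0.5739, -0.1127, 0.1331]
orientation: [0.0, 0.001, 1.0, 0.0]
force: [-0.7, 0.1, 5.0]
width: -0.003
grip_force: 2.6
```

Request:
move_arm([
  [0,0,0,-0.0015,0,0,0],
  [0,0,0,-0.003,0,0,0],
  [0,0,0,-0.004,0,0,0],
  [0,0,0,-0.004,0,0,0],
])

```text
time_s: 19.78
ee_pos: [0.5749, -0.1128, 0.1328]
orientation: [0.001, 0.001, 1.0, 0.001]
force: [-6.2, 2.2, 22.1]
width: -0.001
grip_force: 10.9
```

Request:
move_arm([
  [0,0,0,0.01,0,0,0],
  [0,0,0,0.04,0,0,0],
  [0,0,0,0.08,0,0,0],
  [0,-0.02,0.03,0.11,0,0,0],
  [0,-0.05,0.06,0.12,0,0,0],
  [0,-0.08,0.09,0.12,0,0,0],
  [0,-0.11,0.12,0.12,0,0,0],
  [0,-0.14,0.15,0.12,0,0,0],
])

```text
time_s: 20.45
ee_pos: [0.4383, 0.0323, 0.2484]
orientation: [0.001, 0.001, 1.0, 0.0]
force: [-0.4, 0.4, 0.3]
width: 0.0
grip_force: 0.0
```

Request:
move_arm([
  [0,-0.02,0.04,0,0,0,0],
  [0,-0.02,0.06,0,0,0,0],
  [0,-0.02,0.06,0,0,0,0],
  [0,-0.02,0.06,0,0,0,0],
])

```text
time_s: 20.78
ee_pos: [0.4191, 0.0926, 0.2481]
orientation: [0.0, -0.001, 1.0, -0.0]
force: [0.8, -0.5, -0.0]
width: 0.004
grip_force: 0.0
```

```bash
python3 - <<'E'
from b import *
S={n:env.snapshot(n) for n in("side","top")}
st=env.state();print({k:np.round(st[k],4).tolist() for k in("ee_pos","force","time_s")})
for t in ["small_plug","large_plug","open_port"]:
    for n in S: print(t,n,[(np.round(l["xy"],1).tolist(),round(l["p"],2)) for l in env.landmark_of(t,S[n])])
g=cv2.cvtColor(S["top"]["img"],cv2.COLOR_RGB2GRAY)
a=cv2.cvtColor(cv2.imread("pics/top3.png"),cv2.COLOR_BGR2GRAY)
d=np.abs(g.astype(int)-a)[195:275,320:385]; ys,xs=np.nonzero(d>25); print("changed px in fixture",len(xs))
print(g[218:236,354:371]); print(a[218:236,354:371])
E
```

```text
{'ee_pos': [0.4198, 0.0902, 0.248], 'force': [0.2789, -0.0563, 0.1631], 'time_s': 20.8833}
small_plug side [([353.5, 220.8], 0.66)]
small_plug top [([222.7, 258.2], 0.71), ([360.1, 224.7], 0.47)]
large_plug side [([204.2, 369.4], 0.49)]
large_plug top [([356.7, 309.2], 0.66), ([330.6, 260.8], 0.46), ([209.9, 262.6], 0.38)]
open_port side [([355.5, 219.5], 0.74)]
open_port top [([363.9, 222.7], 0.75)]
changed px in fixture 186
[[ 41  46 116 100 190 216 234 243 244 236 219 188 141  35  39  44  45]
 [ 60 109 109  90 134 196 243 248 252 243 224 188 118  40  43  44  19]
 [ 75 149 165 154 148 141 141 169 168 160 150 129 134 138 139 138 111]
 [114 176 199 192 187 186 184 186 171 157 183 180 185 185 182 178 155]
 [156 188 208 204 202 203 183 187 228 226 199 144 120  88 200 193 174]
 [156 197 222 217 219 223 187 227 228 183 233 224 170 132 226 216 190]
 [165 209 237 228 184 197 224 170 116  23 142 236 200 103 115 242 206]
 [165 218 244 244 247 178 220 164   0   1  54 238 226  88  93 115 216]
 [172 232 251 249 162 192 230 224  38  13 133 233 204 105 100 117 227]
 [181 237 255 254  90 113 223 2
[... 1187 characters left out ...]
248 246 254 251   7  23  34  33  18  74 255 255 104 250 211]
 [181 240 254 250 186 255  50  22  32  32  24  96 255 255 113 255 221]
 [183 239 251 249 229 255 173   0  22  18  20 133 255 231 110 254 216]
 [175 204 248 242 171 240 255 114  41  88 138 255 255 130 108 252 213]
 [170 189 240 239 235 124 252 255 255 255 255 255 144 252 249 247 213]
 [168 210 233 230 234 229  98 138 241 179 164  88 244 240 240 241 197]
 [164 198 211 211 213 217 217 216 171 134 227 221 223 220 223 224 178]
 [161 188 205 203 203 206 208 212 212 213 216 215 214 215 219 219 169]
 [157 180 196 194 196 196 196 196 198 200 200 204 205 205 209 212 163]
 [132 163 171 167 165 165 160 164 195 163 169 176 180 183 189 199 135]]
```

```bash
python3 -c "
from plant import env
print(env.sign_off())"
```

```text
the job is handed in; nothing more can be done
None
```

The job is handed in: two full lever clicks, with no more than about 9 N felt at the pad, brought the open port upright. The small plug is pressed home in it (head top felt at 133 mm, no movement at 22 N), though I never felt the O-ring's expected 5 to 15 N on the way in.

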